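Slide a bowl on its carrier board under the drying rack

ROBOT

A 6-joint arm with a two-finger parallel gripper is mounted at the origin on the work surface. World frame = base frame: x ahead of the robot, y to its left, z up, the work surface at z = 0. Lengths are in m, angles in rad, forces in N, time in s.
With the tool pointing down it reaches from about 0.325 to 0.75 m from the base axis. Payload 7.6 kg.
Tool frame: the origin (TCP) lies midway between the tips of the shut fingers; the grasp point (between the pads) lies grasp_offset behind it (grasp_offset is the distance from the TCP to the grasp point, in m); z points along the fingers, x is the direction in which the jaws open and shut, and the axes are right-handed (so a half turn about z gives the same grasp; the last joint's range is limited). The gripper opens to 85 mm and grips with 20 to 120 N. Pads are 22 mm wide; open, the fingers measure 114 mm over their backs; the gripper's body (76 mm by 85 mm) begins 54 mm behind the grasp point. The pads swing forward as they close: fully open they stand 13 mm farther back than shut.
Start: joints at [-1.287, 0.052, 1.401, -0, 1.689, -0.07], TCP at [0.182, -0.492, 0.231] pointing down, gripper open.
Joint ranges: [-2.9, 2.9], [-0.91, 2.17], [0.12, 2.37], [-1.06, 4.2], [0.26, 2.73], [-2.93, 2.93]. Speed limits (rad/s): [2.57, 2.57, 3.01, 3.14, 3.14, 3.14].

INTERFACE

Orientations are given as a 3x3 rotation matrix whose columns are the frame's x, y, z axes.
In Python, from rig import * gives the robot as it stands.
- The arm moves only by the tool step_arm, never from a script. Its argument "deltas" is text: rows parted by semicolons, each of 6 numbers parted by spaces: the shift along the tool's x, y, z in m, then the turn, a rotation vector about the tool's x, y, z in degrees. In form: tx ty tz wx wy wz; .... A call has 1 to 20 rows; each row shifts and turns the commanded pose from where the row before left it, along the tool's axes as they then stand; what a row does not reach is not made up. A row lasts 1/8 s, in which the tool goes at most 62.5 mm and 10.7 degrees, less where a joint would pass 70% of its speed; a pose out of reach is approached as far as the arm can. A call is refused whole if a number of a shift passes 0.0625 or a number of a turn 10.7, either way. A call with a gripper value outside its range is refused whole. "fingers" is the finger opening in m, from 0 to 0.0854, set as the call begins (left out, the last holds). The fingers move at their own pace and stop on an object; the grip force is fixed at half the most. Time passes only in rows, so rows that do not move let the fingers close. It gives the time, the measured TCP pose, the force and the opening at its end, in the units of the state.
- state(): the state, without advancing time (a new reading comes with each control period).
- read_camera(name): name is "scene" or "top" or "wrist"; returns the picture (384x512x3 uint8, blue, green, red); there is no depth.
- camera_params(name): a dict with "K" (3x3 intrinsics, pixels), "k1" (the pictures are not rectified: a ray, as slopes to the right and down, at radius r is drawn at 1 + k1 r^2 times it, then the intrinsics apply), "rvec" (rotation vector, rad) and "tvec" (3), from world to camera coordinates, as OpenCV has them. Camera axes: x right, y down, z forward; pixel columns grow to the right and rows downward; lengths in m; the calibration is good to about 2 mm. A picture is of the moment at which its call begins: read the wrist's pose just before it. camera_params takes no time and is no camera call; for the wrist camera it gives the pose at the moment of the call.
- job_done(): hands the job in, once; it reports no verdict.
The state is a dict: "clock": time; "qpos": joint angles; "joint_velocities": joint speeds; "joint_torque": joint torques, N m; "ee_pos": TCP position; "eef_rot": TCP orientation; "wrist_force": force on the tool from outside, world axes, zero at the start; "moment": the same for the moment, N m; "finger_gap": finger opening in m.
Only numpy, scipy, OpenCV 4.12 (cv2) and the standard library are available. Lean on these libraries where they do the work, as an engineer would, in place of code of your own. Each camera call takes 0.05 s, during which the arm holds its last target. There are 200 camera calls.

TASK

Use the handle of the wooden carrier board to bring it, with the clay bowl standing on it, into the empty bay of the low drying rack (the one with only a sheet of paper in it), under the slatted shelf, all the way in until the board meets the stop bar at the back, then let go. The bowl must stay standing in the middle of the board and must not knock against the rack; leave the bowl in the other bay, the brush and the jar where they are.

Things in the scene. Friction and masses are not known exactly. Their poses are not given: they have to be found in the camera images.
- handle_mid (a point): Centre of the upright dark wooden handle of the carrier board, 40 mm above the bench when the board lies flat. The handle is a block 30 mm along the board's x, 22 mm along its y (grip it across this width, from above), rising from the board's top at 12 mm to 65 mm. Axes are those of the board: +x from the handle towards the deck, z up.
- deck_mid (a point): Centre of the top face of the loose plywood carrier board's deck, 12 mm above the bench. Deck 110 mm along x, 100 mm along y; a tail 44 mm wide reaches to 145 mm behind the deck's centre, the handle is centred 130 mm behind it. All 12 mm thick, about 0.3 kg, flat on the bench, on which it slides (right into the rack, whose bays have no floor). +x points from handle to deck, z up.
- bowl_mid (a point): Centre, half-way up, of the round terracotta bowl standing loose near the middle of the deck: 90 mm across the rim, 60 mm high, narrower foot, about 0.22 kg, z up along its axis. Its rim is 72 mm above the bench when it stands on the board; it slides or tips if jerked.
- rack: Low wooden drying rack fixed to the bench, origin on the bench under its middle; 130 mm deep along x, 274 mm wide along y. Open mouth at x = -65 mm; +x points inwards. Two bays 116 mm wide, centred at y = +65 and -65 mm, between three rails 14 mm wide, 30 mm high, of full depth, with 14 mm posts at their ends up to the shelf. A stop bar 24 mm high crosses the back, inner face at x = +55 mm.
- bay_mid (a point): Point on the bench at the middle of the empty bay (rack's x = 0, y = +65 or -65 mm), centre of a flat sheet of paper 104 mm square. +x points inwards like the rack's. The deck's centre is above this point when the board is fully in.
- shelf_mid (a point): Middle of the rack's slatted shelf, on its top face, 100 mm above the bench (underside 88 mm). The shelf covers the whole 130 x 274 mm of the rack. One upturned cup, 55 mm high and 74 mm across, is fixed on it 30 mm inwards of this point.
- bowl2_mid (a point): Centre, half-way up (30 mm), of another terracotta bowl of the same size, loose, standing on the bench in the other bay of the rack. To be left alone.
- brush_grip (a point): Grip of a loose brush about 200 mm long lying on the bench to the robot's right of the work. To be left alone.
- jar_mid (a point): Centre, half-way up, of a loose closed glass jar, 68 mm across and 90 mm high, standing on the bench to the right of the work, nearer the robot than the brush. To be left alone.

How it is judged:
By the outcome, as a careful person would: the job done as asked, in the order asked, and still so for the second after the job is handed in, with the robot touching nothing.
It also fails if it takes over 48 s, if anything falls off the work surface, if the arm or the gripper's body presses on something with over 40 N, if the wrist force passes 120 N, or if a joint passes its speed limit or range.

## Working session

There is one attempt and no reset: what is moved stays moved. The work goes in short steps, Python scripts to look and compute and a tool call to move; the robot and the scene stay as the last step left them, time stands still between calls to the robot, and variables do not carry over. Pictures are saved under pics/ and viewed, about 8 in all and at most 12, crops included, and the job is handed in when it is done.

Besides the shell and the picture viewer there is one more tool, called as name(argument=value, ...), one argument or row to a line, values as JSON. step_arm: Moves the arm, as the interface text tells. Its arguments: {"type":"object","properties":{"deltas":{"type":"string"},"fingers":{"type":"number"}},"required":["deltas"]}

```bash
ls; mkdir -p pics
python3 - <<'E'
from rig import *
import cv2,numpy as np
s=state();print(s)
for n in("scene","top"):
    cv2.imwrite(f"pics/{n}0.png",read_camera(n));print(n,camera_params(n))
E
```

```text
pics
{'clock': 0.0, 'qpos': array([-1.28726590e+00,  5.28259382e-02,  1.40171230e+00,  2.08684533e-05,
        1.68855691e+00, -7.03068825e-02]), 'joint_velocities': array([-5.48005120e-04, -4.99529455e-04,  1.21515755e-03,  4.45593848e-04,
        3.97608127e-04, -7.65768336e-05]), 'joint_torque': array([ 3.51975609e-05, -3.81666505e+01, -3.60188520e+01, -1.02289764e-04,
        6.17760103e-03, -2.26177895e-05]), 'ee_pos': array([ 0.18185643, -0.49219422,  0.23048435]), 'eef_rot': array([[ 3.46501926e-01, -9.38049175e-01, -4.00421879e-04],
       [-9.38048065e-01, -3.46502135e-01,  1.44830394e-03],
       [-1.49732735e-03, -1.26225136e-04, -9.99998871e-01]]), 'wrist_force': array([ 0.58865557, -0.5647976 ,  0.25648163]), 'moment': array([-0.01386934,  0.05190144, -0.03318585]), 'finger_gap': 0.08544341995423642}
scene {'K': array([[372.91346105,   0.        , 251.37927541],
       [  0.        , 372.91346105, 182.8698681 ],
       [  0.        ,   0.        ,   1.        ]]), 'k1': -0.05258280748591926, 'rvec': array([ 1.79781818,  1.45363593, -0.72803037]), 'tvec': array([-0.03661394, -0.23464254,  1.27536296])}
top {'K': array([[471.86292406,   0.        , 252.23609463],
       [  0.        , 471.86292406, 183.53589067],
       [  0.        ,   0.        ,   1.        ]]), 'k1': 0.009843789340102074, 'rvec': array([ 2.18860687, -2.20209352,  0.08376939]), 'tvec': array([-0.07374209,  0.54836906,  1.06398961])}
```

View pics/top0.png

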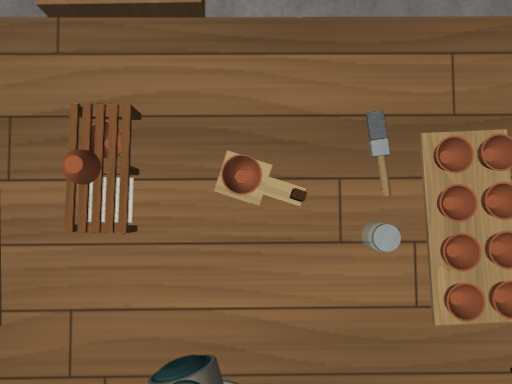

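View pics/scene0.png

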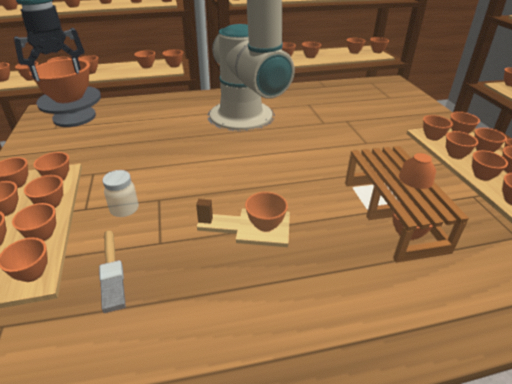

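The top view shows the board deck at about (243,177), its handle at (298,195) and the bowl at (242,174). The rack is at (100,168), with its mouth to the right and the paper bay on the robot's side at about (110,200). The brush is at (380,150) and the jar at (382,237). The scene view agrees, with the handle at (205,211) and the board at (262,225).

```bash
cat > h.py <<'E'
from rig import *
import cv2,numpy as np
def cam(n):
    c=camera_params(n);R=cv2.Rodrigues(np.array(c["rvec"]))[0];t=np.array(c["tvec"]).ravel()
    return np.array(c["K"]),c["k1"],R,t
def ray(C,uv):
    K,k1,R,t=C
    d=(np.array(uv,float)-K[:2,2])/[K[0,0],K[1,1]]
    s=d.copy()
    for _ in range(20): s=d/(1+k1*(s@s))
    return -R.T@t, R.T@np.array([*s,1])
def onz(C,uv,z):
    o,d=ray(C,uv);return o+d*(z-o[2])/d[2]
def tri(C1,a,C2,b):
    o1,d1=ray(C1,a);o2,d2=ray(C2,b)
    s=np.linalg.lstsq(np.c_[d1,-d2],o2-o1,rcond=None)[0]
    p,q=o1+d1*s[0],o2+d2*s[1];return (p+q)/2,np.linalg.norm(p-q)
def proj(C,p):
    K,k1,R,t=C;x=R@np.array(p)+t;s=x[:2]/x[2];s=s*(1+k1*(s@s));return s*[K[0,0],K[1,1]]+K[:2,2]
def biggest(m):
    return max(cv2.findContours(m.astype(np.uint8),cv2.RETR_EXTERNAL,cv2.CHAIN_APPROX_NONE)[0],key=cv2.contourArea)
E
python3 - <<'E'
import cv2,numpy as np
t=cv2.imread("pics/top0.png");s=cv2.imread("pics/scene0.png")
a=cv2.resize(t[140:215,205:315],None,fx=5,fy=5,interpolation=cv2.INTER_CUBIC)
b=cv2.resize(t[95:245,55:150],None,fx=4,fy=4,interpolation=cv2.INTER_CUBIC)[:600]
# layout: 
W=np.zeros((600,800,3),np.uint8)
a=cv2.resize(t[145:212,210:312],None,fx=4,fy=4,interpolation=cv2.INTER_CUBIC)
W[:268,:408]=a
b=cv2.resize(t[97:243,58:150],None,fx=4,fy=4,interpolation=cv2.INTER_CUBIC)
W[:584,420:788]=b
c=cv2.resize(s[185:255,190:300],None,fx=3.6,fy=3.6,interpolation=cv2.INTER_CUBIC)
W[280:280+c.shape[0],:c.shape[1]]=c
cv2.imwrite("pics/crop1.png",W)
h=cv2.cvtColor(t,cv2.COLOR_BGR2HSV)
for p in [(225,190),(280,188),(298,195),(296,196),(330,195),(200,160),(243,175),(72,150),(110,110),(110,190),(118,140)]: print(p,h[p[1],p[0]],t[p[1],p[0]])
E
```

```text
(225, 190) [ 20  98 158] [ 97 137 158]
(280, 188) [ 20  97 173] [107 151 173]
(298, 195) [ 13 157  70] [27 45 70]
(296, 196) [ 12 162  66] [24 41 66]
(330, 195) [ 15 135 125] [ 59  92 125]
(200, 160) [ 15 134 116] [ 55  85 116]
(243, 175) [  9 159 157] [ 59  90 157]
(72, 150) [ 11 155 117] [ 46  73 117]
(110, 110) [ 13 154 124] [ 49  82 124]
(110, 190) [ 14 153 118] [ 47  79 118]
(118, 140) [  9 156 131] [ 51  76 131]
```

View pics/crop1.png

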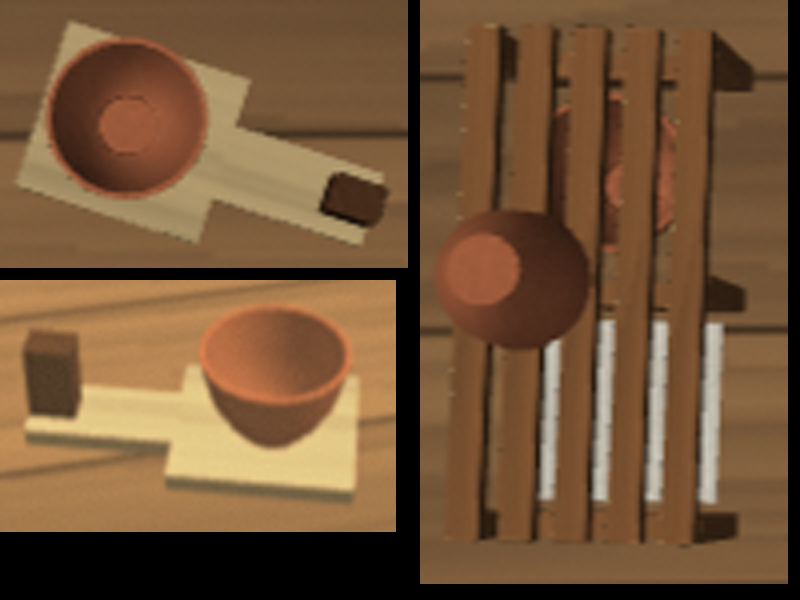

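The crop puts the deck corners at (70,22), (250,78), (198,243) and (17,184). The handle's top is near (356,198) in the top view and (52,339) in the scene view. The shelf corners are (470,24), (713,31), (690,545) and (446,540), and the paper's front edge runs from (724,322) to (716,502).

Run:
```python
from h import *
T,S=cam("top"),cam("scene")
q=lambda u,v:(210+u/4-.4,145+v/4-.4)
r=lambda u,v:(58+(u-420)/4-.4,97+v/4-.4)
c=lambda u,v:(190+u/3.6-.4,185+(v-280)/3.6-.4)
np.set_printoptions(precision=4,suppress=True)
D=[onz(T,q(*p),.012)[:2] for p in [(70,22),(250,78),(198,243),(17,184)]]
print("deck",np.array(D),"mid",np.mean(D,0))
e=[D[0]-D[1],D[3]-D[2]];print("deck x len",[np.linalg.norm(v) for v in e],"yaw",[np.degrees(np.arctan2(v[1],v[0])) for v in e])
e=[D[0]-D[3],D[1]-D[2]];print("deck y len",[np.linalg.norm(v) for v in e],"yaw",[np.degrees(np.arctan2(v[1],v[0])) for v in e])
print("tailend",[onz(T,q(*p),.012)[:2] for p in[(363,244),(383,172)]])
print("handle tri",tri(T,q(358,198),S,c(52,339)),"top onz",onz(T,q(358,198),.065))
print("deck corner tri",tri(T,q(198,243),S,c(185,367)),tri(T,q(17,184),S,c(358,377)), "rows unsure")
R=[onz(T,r(*p),.1)[:2] for p in [(470,24),(713,31),(690,545),(446,540)]]
print("shelf",np.array(R),"mid",np.mean(R,0))
for a,b in((1,0),(2,3),(1,2),(0,3)):
    v=R[b]-R[a];print(np.linalg.norm(v),np.degrees(np.arctan2(v[1],v[0])))
P=[onz(T,r(*p),0)[:2] for p in [(724,322),(716,502),(600,321),(592,501),(653,321),(541,499)]];print("paper",np.array(P))
s=cv2.imread("pics/scene0.png");W=cv2.resize(s[140:265,335:470],None,fx=4,fy=4,interpolation=cv2.INTER_CUBIC);cv2.imwrite("pics/crop2.png",W)
```

```text
deck [[ 0.6261 -0.0195]
 [ 0.593  -0.1234]
 [ 0.4979 -0.0926]
 [ 0.5325  0.0112]] mid [ 0.5624 -0.0561]
deck x len [np.float64(0.10903182130143443), np.float64(0.1094700875784762)] yaw [np.float64(72.33510207928941), np.float64(71.59596168562798)]
deck y len [np.float64(0.09855596421623657), np.float64(0.09996514582057449)] yaw [np.float64(-18.186839704496755), np.float64(-17.933501127713278)]
tailend [array([ 0.4968, -0.1876]), array([ 0.5382, -0.1997])]
handle tri (array([ 0.5211, -0.1791,  0.0648]), np.float64(9.060895882204792e-05)) top onz [ 0.5211 -0.1791  0.065 ]
deck corner tri (array([ 0.4978, -0.0937,  0.0084]), np.float64(0.0020375465527181697)) (array([0.5325, 0.011 , 0.0105]), np.float64(0.0007740591214289645)) rows unsure
shelf [[0.7174 0.3103]
 [0.7134 0.1817]
 [0.4407 0.1911]
 [0.4443 0.318 ]] mid [0.5789 0.2503]
0.12871371343004556 88.1782455136232
0.12696864534116722 88.38263271066664
0.2728376105651601 178.02748708619532
0.2732915247896672 178.39376240483324
paper [[0.5656 0.1983]
 [0.4614 0.2019]
 [0.5666 0.2699]
 [0.4625 0.2731]
 [0.5664 0.2393]
 [0.4638 0.3023]]
```

View pics/crop2.png

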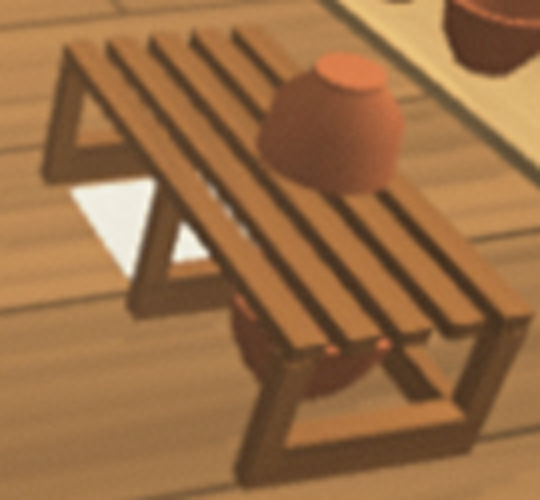

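The crop confirms the rack's mouth faces the board, with the paper bay at the robot's end; in the crop the front shelf edge runs from (68,45) to (300,352). The handle top triangulates to 0.065 m. The board yaw is about 72° and the rack yaw about 88.3°. Next I go above the handle.

step_arm(
  deltas="-0.008 -0.0194 0; -0.0159 -0.0388 0 0 0 0",
  fingers=0.0854,
)

```text
validation failed for argument at $.de...
```

Run:
```python
import rig
print([ (k,getattr(rig,k)) for k in dir(rig) if not k.startswith('_') and not callable(getattr(rig,k))])
from h import *
T,S=cam("top"),cam("scene")
r=lambda u,v:(58+(u-420)/4-.4,97+v/4-.4)
d=lambda u,v:(335+u/4-.4,140+v/4-.4)
q=lambda u,v:(210+u/4-.4,145+v/4-.4)
c=lambda u,v:(190+u/3.6-.4,185+(v-280)/3.6-.4)
print("shelf corners",tri(T,r(690,545),S,d(68,45)),tri(T,r(713,31),S,d(300,352)))
print("paper front corner",tri(T,r(716,502),S,d(73,188)))
print("bowl rim",onz(T,q(127,118),.072),tri(T,q(127,118),S,c(275,354)))
```

```text
[('grasp_offset', 0.0187)]
shelf corners (array([0.44044192, 0.19221875, 0.09507743]), np.float64(0.00023650172376366295)) (array([0.71519739, 0.18397573, 0.09414393]), np.float64(0.0018516824289823751))
paper front corner (array([ 4.61522943e-01,  2.02295972e-01, -2.96373596e-04]), np.float64(0.0007230739959453813))
bowl rim [ 0.56521676 -0.0528045   0.072     ] (array([ 0.56546359, -0.05319787,  0.06775312]), np.float64(0.0008974772609243531))
```

step_arm(
  deltas="-0.008 -0.0194 0.002 0 0 0; -0.0159 -0.0388 0.003 0 0 0; -0.0159 -0.0388 0.003 0 0 0; -0.0159 -0.0388 0.003 0 0 0; -0.0159 -0.0388 0.003 0 0 0; -0.0159 -0.0388 0.003 0 0 0; -0.0159 -0.0388 0.003 0 0 0; -0.0159 -0.0388 0.003 0 0 0; -0.0159 -0.0388 0.003 0 0 0; -0.0159 -0.0388 0.003 0 0 0; -0.0159 -0.0388 0.003 0 0 0; -0.008 -0.0194 0.002 0 0 0; 0 0 0 0 0 -10.3; 0 0 0 0 0 -10.3; 0 0 0 0 0 -10.3; 0 0 0 0 0 -10.3; 0 0 0 0 0 -10.3; 0 0 0 0 0 0; 0 0 0 0 0 0",
  fingers=0.0854,
)

```text
clock: 2.48
ee_pos: [0.5215, -0.1804, 0.1973]
eef_rot: [[0.949, -0.316, -0.0], [-0.316, -0.949, -0.0], [-0.0, 0.0, -1.0]]
wrist_force: [-0.8, 0.3, 0.6]
finger_gap: 0.0854
```

Run:
```python
from h import *
np.set_printoptions(precision=4,suppress=True)
s=state();C=cam("wrist");im=read_camera("wrist");cv2.imwrite("pics/w1.png",im)
print(s["clock"],s["ee_pos"],s["eef_rot"],s["qpos"])
for p in [(.5211,-.1791,.065),(.5624,-.0561,.012),(.4968,-.1876,.012),(.5382,-.1997,.012)]: print(p,proj(C,p))
```

```text
2.475 [ 0.5215 -0.1804  0.1973] [[ 0.9487 -0.3162 -0.0001]
 [-0.3162 -0.9487 -0.0001]
 [-0.0001  0.0001 -1.    ]] [-0.3999  0.14    1.3747 -0.0001  1.627  -0.0781]
(0.5211, -0.1791, 0.065) [254.7947 183.1109]
(0.5624, -0.0561, 0.012) [255.0712  54.8856]
(0.4968, -0.1876, 0.012) [238.4821 183.5679]
(0.5382, -0.1997, 0.012) [273.4254 182.299 ]
```

View pics/w1.png

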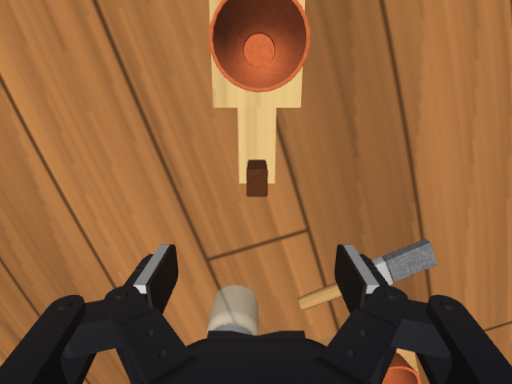

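The wrist view shows the handle top at about (257,180), the tail edges at columns 238 and 275, and the deck's rear edge at row 107 from column 213 to 302. All of this is within about 2 px of what I predicted. Next I refine from this view.

Run:
```python
from h import *
np.set_printoptions(precision=4,suppress=True)
C=cam("wrist");im=cv2.imread("pics/w1.png");h=cv2.cvtColor(im,cv2.COLOR_BGR2HSV)
m=cv2.inRange(h,(15,40,150),(30,130,255))
for v in (20,60,95,115,130,145,155,170,180):
    u=np.where(m[v,195:320]>0)[0]+195
    a,b=onz(C,(u.min()-.5,v),.012),onz(C,(u.max()+.5,v),.012);print(v,u.min(),u.max(),a[:2],b[:2],"mid",((a+b)/2)[:2],np.linalg.norm(a-b))
d=(h[...,2]<75)&(h[...,2]>10)
d[:150]=0;d[200:]=0;d[:,:235]=0;d[:,280:]=0
ys,xs=np.where(d);print("dark",xs.min(),xs.max(),ys.min(),ys.max())
g=h[155:200,257,2];print(g)
```

```text
20 210 210 [ 0.5276 -0.008 ] [ 0.5286 -0.0084] mid [ 0.5281 -0.0082] 0.0010604022439188922
60 211 213 [ 0.5146 -0.0454] [ 0.5177 -0.0465] mid [ 0.5161 -0.046 ] 0.0032851994763250423
95 213 300 [ 0.5037 -0.0804] [ 0.5978 -0.1117] mid [ 0.5507 -0.0961] 0.09918087634751613
115 238 275 [ 0.5231 -0.1101] [ 0.5645 -0.1238] mid [ 0.5438 -0.117 ] 0.04361098610157488
130 238 275 [ 0.5174 -0.1261] [ 0.5594 -0.14  ] mid [ 0.5384 -0.133 ] 0.04426851830858415
145 238 274 [ 0.5116 -0.1425] [ 0.5531 -0.1563] mid [ 0.5324 -0.1494] 0.04377638287174205
155 239 274 [ 0.5087 -0.1541] [ 0.5496 -0.1677] mid [ 0.5292 -0.1609] 0.043048387805230535
170 239 274 [ 0.5026 -0.1715] [ 0.5441 -0.1853] mid [ 0.5234 -0.1784] 0.04376179679740805
180 239 274 [ 0.4984 -0.1834] [ 0.5404 -0.1973] mid [ 0.5194 -0.1903] 0.04425837601042322
dark 248 266 161 168
[225 225 225 224 178  89  72  71  70  72  71  71  70  71  86  97  95  95
  92  88  88  89  89  92  92  92  94  95  94  93  92  92  92  93  94  93
  95  96  96  96  91 115 153 167 167]
```

step_arm(
  deltas="0.0011 -0.0013 0.01 0 0 0; 0 0 0.025 0 0 0; 0 0 0.025 0 0 0; 0 0 0.025 0 0 0; 0 0 0.025 0 0 0; 0 0 0.025 0 0 0; 0 0 0.02 0 0 0; 0 0 0.012 0 0 0; 0 0 0.007 0 0 0; 0 0 0 0 0 0; 0 0 0 0 0 0",
)

```text
clock: 3.9
ee_pos: [0.5236, -0.1798, 0.0241]
eef_rot: [[0.95, -0.313, 0.001], [-0.313, -0.95, -0.001], [0.001, 0.0, -1.0]]
wrist_force: [0.6, -0.4, -0.3]
finger_gap: 0.0855
```

step_arm(
  deltas="0 0 0 0 0 0; 0 0 0 0 0 0; 0 0 0 0 0 0; 0 0 0 0 0 0; 0 0 0 0 0 0; 0 0 0 0 0 0; 0 0 0 0 0 0; 0 0 0 0 0 0",
  fingers=0.012,
)

```text
clock: 4.9
ee_pos: [0.5231, -0.1797, 0.0235]
eef_rot: [[0.95, -0.313, 0.0], [-0.313, -0.95, -0.0], [0.0, 0.0, -1.0]]
wrist_force: [-2.4, 0.4, 4.3]
finger_gap: 0.0215
```

step_arm(
  deltas="-0.0004 -0.0013 0 0 0 -0.15; -0.0008 -0.0025 0 0 0 -0.31; -0.0012 -0.0038 0 0 0 -0.46; -0.00157 -0.00507 0 0 0 -0.615; -0.00157 -0.00507 0 0 0 -0.615; -0.00157 -0.00507 0 0 0 -0.615; -0.00157 -0.00507 0 0 0 -0.615; -0.00157 -0.00507 0 0 0 -0.615; -0.00157 -0.00507 0 0 0 -0.615; -0.00157 -0.00507 0 0 0 -0.615; -0.00157 -0.00507 0 0 0 -0.615; -0.00157 -0.00507 0 0 0 -0.615; -0.00157 -0.00507 0 0 0 -0.615; -0.00157 -0.00507 0 0 0 -0.615; -0.00157 -0.00507 0 0 0 -0.615",
)

```text
clock: 6.78
ee_pos: [0.5198, -0.1081, 0.0235]
eef_rot: [[0.985, -0.172, 0.001], [-0.172, -0.985, -0.001], [0.001, 0.001, -1.0]]
wrist_force: [1.1, -5.4, 1.8]
finger_gap: 0.0217
```

step_arm(
  deltas="-0.00157 -0.00507 0 0 0 -0.615; -0.00157 -0.00507 0 0 0 -0.615; -0.00157 -0.00507 0 0 0 -0.615; -0.00157 -0.00507 0 0 0 -0.615; -0.00157 -0.00507 0 0 0 -0.615; -0.00157 -0.00507 0 0 0 -0.615; -0.00157 -0.00507 0 0 0 -0.615; -0.00157 -0.00507 0 0 0 -0.615; -0.00157 -0.00507 0 0 0 -0.615; -0.00157 -0.00507 0 0 0 -0.615; -0.00157 -0.00507 0 0 0 -0.615; -0.00157 -0.00507 0 0 0 -0.615; -0.0012 -0.0038 0 0 0 -0.46; -0.0008 -0.0025 0 0 0 -0.31; -0.0004 -0.0013 0 0 0 -0.15; 0 0 0 0 0 0; 0 0 0 0 0 0",
)

```text
clock: 8.9
ee_pos: [0.5058, -0.0377, 0.0235]
eef_rot: [[1.0, -0.028, 0.001], [-0.028, -1.0, 0.0], [0.001, -0.0, -1.0]]
wrist_force: [1.4, -2.7, 4.7]
finger_gap: 0.0213
```

Run:
```python
from h import *
np.set_printoptions(precision=4,suppress=True)
s=state();print(s["clock"],s["ee_pos"],np.degrees(np.arctan2(s["eef_rot"][1,0],s["eef_rot"][0,0])),s["wrist_force"])
t=read_camera("top");sc=read_camera("scene");cv2.imwrite("pics/t2.png",t);cv2.imwrite("pics/s2.png",sc)
T=cam("top")
W=np.zeros((600,800,3),np.uint8)
W[:560,:800]=cv2.resize(t[90:230,60:260],None,fx=4,fy=4,interpolation=cv2.INTER_CUBIC)
cv2.imwrite("pics/crop3.png",W[:560])
b=.13
print("deck mid predicted px",proj(T,(.5099,.092,.012)))
```

```text
8.9 [ 0.5058 -0.0377  0.0235] -1.6231682164474233 [ 1.4168 -2.6627  4.6845]
deck mid predicted px [178.6278 200.6483]
```

View pics/crop3.png

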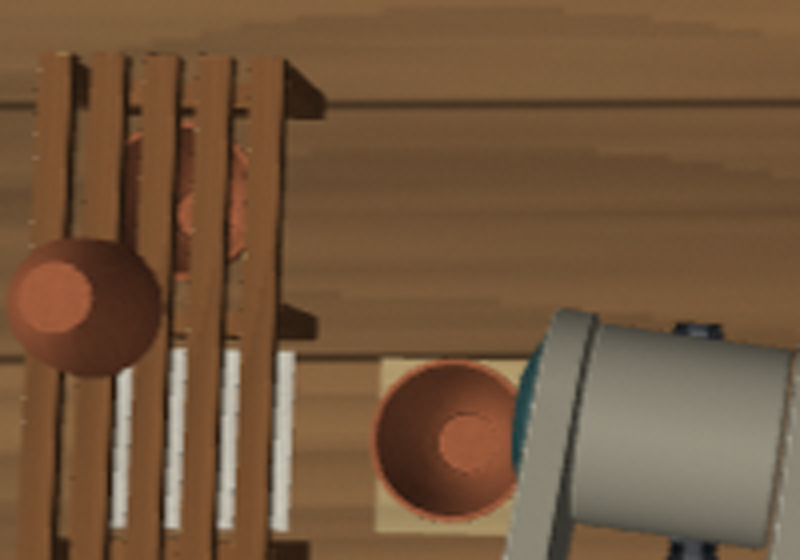

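The crop shows the deck's front edge from (378,357) to (375,532), nearly square to the rack. The paper's front edge runs from (296,351) to (289,530), and the bowl stands at about (450,440). The board is lined up with the bay; next I check the lateral offset numerically.

Run:
```python
from h import *
np.set_printoptions(precision=4,suppress=True)
T=cam("top");r=lambda u,v:(60+u/4-.4,90+v/4-.4)
a,b=[onz(T,r(*p),.012) for p in((378,357),(375,532))];p,q=[onz(T,r(*k),0) for k in((296,351),(289,530))]
yr=np.radians(88.3);X=np.array([np.cos(yr),np.sin(yr)]);Y=np.array([-X[1],X[0]])
bay=np.array([.5145,.252])
for n,v in(("deck",(a,b)),("paper",(p,q))):
    m=(v[0]+v[1])[:2]/2;d=(v[0]-v[1])[:2];print(n,m,"len",np.linalg.norm(d),"yaw",np.degrees(np.arctan2(d[1],d[0]))+90,"rel bay",(m-bay)@X,(m-bay)@Y)
bc=onz(T,r(450,440),.072)[:2];print("bowl",(bc-bay)@X,(bc-bay)@Y)
# rails, from front rail-end feet: middle and near posts
im=cv2.imread("pics/t2.png");g=cv2.cvtColor(im,cv2.COLOR_BGR2GRAY)
print(g[165:180,133],g[220:236,133])
s=cv2.imread("pics/s2.png");cv2.imwrite("pics/crop4.png",cv2.resize(s[140:265,300:470],None,fx=4,fy=4,interpolation=cv2.INTER_CUBIC))
```

```text
deck [0.5102 0.149 ] len 0.10027872028339582 yaw 89.41078461100233 rel bay -0.10313084859159038 0.0012060962902939653
paper [0.5132 0.1998] len 0.10368044811884455 yaw 88.32070060552859 rel bay -0.05223021944301964 -0.00025818227963395936
bowl -0.1544912752652459 -0.0006573559219254732
[ 89  79  41  33  33  33  34  33  36  36  78  95 110 135 129] [94 96 96 96 94 53 35 33 33 34 33 34 91 96 98 98]
```

View pics/crop4.png

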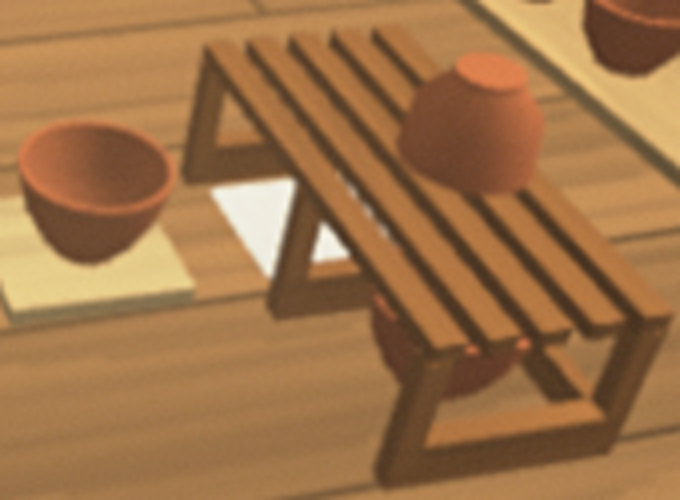

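The scene crop shows the bowl upright on the board, squarely in front of the bay and with rim clearance below the shelf. Now I push it in slowly.

step_arm(
  deltas="0.0002 -0.0012 0 0 0 0; 0.0002 -0.0025 0 0 0 0; 0.0002 -0.0038 0 0 0 0; 0.0002 -0.005 0 0 0 0; 0.0002 -0.005 0 0 0 0; 0 -0.005 0 0 0 0; 0 -0.005 0 0 0 0; 0 -0.005 0 0 0 0; 0 -0.005 0 0 0 0; 0 -0.005 0 0 0 0; 0 -0.005 0 0 0 0; 0 -0.005 0 0 0 0; 0 -0.004 0 0 0 0; 0 -0.0025 0 0 0 0; 0 -0.0015 0 0 0 0; 0 0 0 0 0 0",
)

```text
clock: 11.0
ee_pos: [0.5083, 0.022, 0.0235]
eef_rot: [[1.0, -0.028, -0.0], [-0.028, -1.0, -0.001], [-0.0, 0.001, -1.0]]
wrist_force: [-0.1, -7.4, 5.7]
finger_gap: 0.0211
```

Run:
```python
from h import *
s=state();print(s["clock"],s["ee_pos"],s["wrist_force"],s["moment"])
a=read_camera("scene");b=read_camera("top")
W=np.hstack([cv2.resize(a[130:265,320:450],None,fx=3,fy=3,interpolation=cv2.INTER_CUBIC),cv2.resize(b[110:245,60:195],None,fx=3,fy=3,interpolation=cv2.INTER_CUBIC)])
cv2.imwrite("pics/crop5.png",W);print(W.shape)
```

```text
11.0 [0.50826781 0.02197844 0.02347768] [-0.05900137 -7.39001595  5.74383587] [-0.8780719  -0.03387145  0.02008654]
(405, 795, 3)
```

View pics/crop5.png

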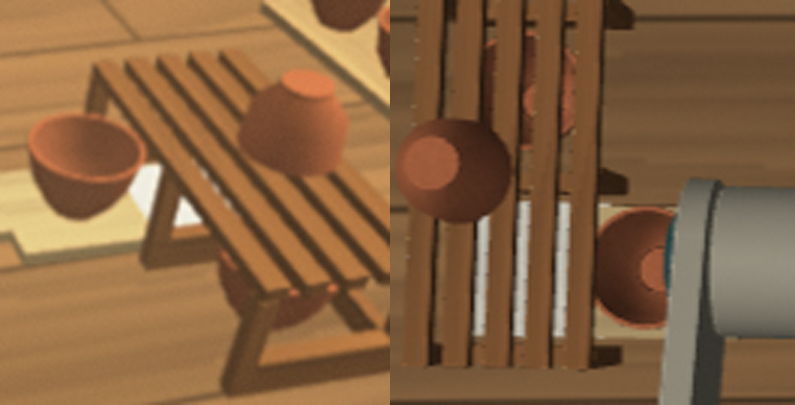

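The scene half shows the deck entering the bay with the bowl upright at about (85,165). The top half shows it centred between the posts, with its front edge about at the shelf edge. I continue.

step_arm(
  deltas="0 -0.0012 0 0 0 0; 0 -0.0025 0 0 0 0; 0 -0.0038 0 0 0 0; 0 -0.005 0 0 0 0; 0 -0.005 0 0 0 0; 0 -0.005 0 0 0 0; 0 -0.005 0 0 0 0; 0 -0.005 0 0 0 0; 0 -0.005 0 0 0 0; 0 -0.005 0 0 0 0; 0 -0.005 0 0 0 0; 0 -0.005 0 0 0 0; 0 -0.005 0 0 0 0; 0 -0.005 0 0 0 0; 0 -0.005 0 0 0 0; 0 -0.005 0 0 0 0; 0 -0.005 0 0 0 0; 0 -0.004 0 0 0 0; 0 -0.003 0 0 0 0; 0 -0.002 0 0 0 0",
)

```text
clock: 13.6
ee_pos: [0.5107, 0.1082, 0.0235]
eef_rot: [[1.0, -0.029, -0.001], [-0.029, -1.0, -0.002], [-0.0, 0.002, -1.0]]
wrist_force: [-0.6, -8.2, 7.6]
finger_gap: 0.0215
```

step_arm(
  deltas="0 -0.0015 0 0 0 0; 0 -0.0015 0 0 0 0; 0 -0.0015 0 0 0 0; 0 -0.0015 0 0 0 0; 0 0 0 0 0 0",
)

```text
clock: 14.22
ee_pos: [0.5109, 0.1142, 0.0235]
eef_rot: [[1.0, -0.029, -0.0], [-0.029, -1.0, -0.002], [-0.0, 0.002, -1.0]]
wrist_force: [-0.2, -5.9, 6.4]
finger_gap: 0.0215
```

step_arm(
  deltas="0 -0.001 0 0 0 0; 0 -0.001 0 0 0 0; 0 -0.001 0 0 0 0; 0 -0.001 0 0 0 0; 0 -0.001 0 0 0 0",
)

```text
clock: 14.85
ee_pos: [0.511, 0.119, 0.0235]
eef_rot: [[1.0, -0.029, -0.001], [-0.029, -1.0, -0.002], [-0.001, 0.002, -1.0]]
wrist_force: [0.8, -8.3, 7.6]
finger_gap: 0.0214
```

step_arm(
  deltas="0 -0.0008 0 0 0 0; 0 -0.0008 0 0 0 0",
)

```text
clock: 15.1
ee_pos: [0.5111, 0.1206, 0.0235]
eef_rot: [[1.0, -0.029, -0.001], [-0.029, -1.0, -0.002], [-0.0, 0.002, -1.0]]
wrist_force: [0.0, -8.6, 7.1]
finger_gap: 0.0213
```

step_arm(
  deltas="0 -0.0008 0 0 0 0; 0 -0.0008 0 0 0 0",
)

```text
clock: 15.35
ee_pos: [0.5111, 0.122, 0.0235]
eef_rot: [[1.0, -0.029, -0.001], [-0.029, -1.0, -0.002], [-0.0, 0.002, -1.0]]
wrist_force: [-1.1, -11.4, 8.5]
finger_gap: 0.0211
```

step_arm(
  deltas="0 -0.0006 0 0 0 0; 0 0 0 0 0 0",
)

```text
clock: 15.6
ee_pos: [0.5112, 0.122, 0.0235]
eef_rot: [[1.0, -0.029, -0.001], [-0.029, -1.0, -0.003], [-0.001, 0.003, -1.0]]
wrist_force: [-1.2, -12.4, 7.0]
finger_gap: 0.0213
```

step_arm(
  deltas="0 -0.0006 0 0 0 0; 0 0 0 0 0 0",
)

```text
clock: 15.85
ee_pos: [0.5111, 0.122, 0.0235]
eef_rot: [[1.0, -0.029, -0.001], [-0.029, -1.0, -0.004], [-0.001, 0.004, -1.0]]
wrist_force: [-1.0, -16.2, 8.4]
finger_gap: 0.021
```

The TCP has stopped advancing at y = 0.122 and the push force is building (8.6 to 16 N), so the board is against the stop bar. I unload, release and check.

step_arm(
  deltas="0 0.0006 0 0 0 0; 0 0.0004 0 0 0 0; 0 0 0 0 0 0",
)

```text
clock: 16.23
ee_pos: [0.5112, 0.122, 0.0235]
eef_rot: [[1.0, -0.029, -0.001], [-0.029, -1.0, -0.003], [-0.0, 0.003, -1.0]]
wrist_force: [0.1, -10.2, 7.2]
finger_gap: 0.0217
```

step_arm(
  deltas="0 0 0 0 0 0; 0 0 0 0 0 0; 0 0 0 0 0 0",
  fingers=0.06,
)

```text
clock: 16.6
ee_pos: [0.5107, 0.1238, 0.0227]
eef_rot: [[1.0, -0.028, -0.001], [-0.028, -1.0, 0.0], [-0.001, -0.0, -1.0]]
wrist_force: [-0.4, -0.1, -0.2]
finger_gap: 0.0598
```

step_arm(
  deltas="0 0 -0.005 0 0 0; 0 0 -0.015 0 0 0; 0 0 -0.025 0 0 0; 0 0 -0.03 0 0 0; 0 0.01 -0.03 0 0 0; 0 0.025 -0.03 0 0 0; 0 0.03 -0.02 0 0 0; 0 0.04 0 0 0 0; 0 0.04 0 0 0 0; 0 0.04 0 0 0 0; 0 0.03 0 0 0 0; 0 0.02 0 0 0 0; 0 0 0 0 0 0",
)

```text
clock: 18.23
ee_pos: [0.5046, -0.1124, 0.1794]
eef_rot: [[1.0, -0.03, 0.001], [-0.03, -1.0, -0.0], [0.001, 0.0, -1.0]]
wrist_force: [-1.0, -0.2, -0.5]
finger_gap: 0.0598
```

Run:
```python
from h import *
s=state();print(s["clock"],s["ee_pos"],s["wrist_force"])
a=read_camera("scene");b=read_camera("top");cv2.imwrite("pics/s6.png",a);cv2.imwrite("pics/t6.png",b)
W=np.hstack([cv2.resize(a[130:265,320:450],None,fx=3,fy=3,interpolation=cv2.INTER_CUBIC),cv2.resize(b[110:245,60:195],None,fx=3,fy=3,interpolation=cv2.INTER_CUBIC)])
cv2.imwrite("pics/crop6.png",W)
t0=cv2.imread("pics/top0.png")
for n,(x0,x1,y0,y1) in dict(brush=(360,400,105,200),jar=(360,405,218,255),bowl2=(85,130,115,160)).items():
    print(n,"mean abs diff",np.abs(b[y0:y1,x0:x1].astype(int)-t0[y0:y1,x0:x1]).mean())
```

```text
18.225 [ 0.50455014 -0.1123563   0.17937015] [-1.04153039 -0.17445918 -0.54768144]
brush mean abs diff 1.5237719298245613
jar mean abs diff 1.812812812812813
bowl2 mean abs diff 1.3963786008230452
```

View pics/crop6.png

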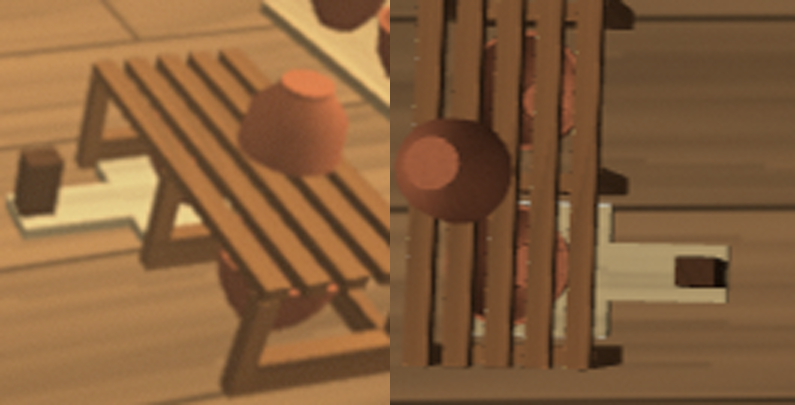

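The crop shows the deck under the shelf with the bowl upright at about (520,265), and the tail end at column 727 with the handle free. The gripper is clear. One numeric check remains before I hand in.

Run:
```python
from h import *
np.set_printoptions(precision=4,suppress=True)
T=cam("top");r=lambda u,v:(60+(u-390)/3-.4,110+v/3-.4)
X=np.array([np.cos(np.radians(88.3)),np.sin(np.radians(88.3))]);Y=np.array([-X[1],X[0]]);bay=np.array([.5145,.252])
f=lambda p,z:(lambda d:(round(d@X,4),round(d@Y,4)))(onz(T,r(*p),z)[:2]-bay)
print("tail end (-.145 wanted)",f((728,247),.012),f((727,303),.012))
print("deck rear edge (-.055)",f((611,206),.012),f((608,337),.012))
print("bowl rim right/top/bottom",f((568,266),.072),f((520,208),.072),f((515,322),.072))
im=cv2.imread("pics/t6.png");h=cv2.cvtColor(im,cv2.COLOR_BGR2HSV)
m=(h[...,0]<11)&(h[...,1]>120)&(h[...,2]>60);m[:175]=0;m[222:]=0;m[:,:86]=0;m[:,125:]=0
ys,xs=np.where(m);(c,R)=cv2.minEnclosingCircle(np.c_[xs,ys].astype(np.float32))
d=onz(T,c,.072)[:2]-bay;print(xs.min(),xs.max(),ys.min(),ys.max(),"circle",c,R,"bowl rel bay",d@X,d@Y)
```

```text
tail end (-.145 wanted) (np.float64(-0.1448), np.float64(-0.0198)) (np.float64(-0.1455), np.float64(0.023))
deck rear edge (-.055) (np.float64(-0.0544), np.float64(-0.0491)) (np.float64(-0.0561), np.float64(0.0509))
bowl rim right/top/bottom (np.float64(-0.0397), np.float64(-0.0009)) (np.float64(-0.0035), np.float64(-0.0419)) (np.float64(-0.0035), np.float64(0.0403))
86 118 175 217 circle (96.8138656616211, 195.22262573242188) 22.9324893951416 bowl rel bay 0.008162625924551565 -0.0063312431767203635
```

```bash
python3 -c "
from rig import *
print(job_done(), state()['clock'])"
```

```text
the job is handed in; nothing more can be done
the job is handed in; nothing more can be done
```

The carrier board is fully in the empty bay with the bowl still standing on it, and I handed the job in after about 18 s on the robot's clock. I gripped the board by its handle, slid and turned it along the bench into line with the rack, pushed it in slowly to the stop bar, released it and backed the arm clear.

- **Board against the stop:** the hand stopped advancing at y = 0.122 m while the push force rose from about 8 to 16 N. Afterwards the tail end measured −145 mm and the deck's rear edge −55 mm from the bay's middle, matching a fully inserted board to about 1 mm.
- **Bowl:** it is upright, about 5 mm inwards of the deck's centre and centred sideways; it started about 4 mm off. There was no sign of it touching the rack.
- **Other things:** the other bowl, the brush and the jar look the same in the top view as at the start.
- **Checks that disagreed:** a colour-mask circle fit put the bowl about 8 mm inwards and 6 mm sideways of the bay's middle. The cup on the shelf and the slats cut into that mask, so I relied on the visible rim edges instead. Triangulation also gave the shelf's top as 95 mm against the stated 100 mm, probably because I picked the shelf's edge rather than its top.

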